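# Load the smoke canister and lock its bayonet cap

## Robot

A 6-joint arm with a two-finger parallel gripper is mounted at the origin on the work surface. World frame = base frame: x ahead of the robot, y to its left, z up, the work surface at z = 0. Lengths are in m, angles in rad, forces in N, time in s.
With the tool pointing down it reaches from about 0.425 to 0.95 m from the base axis. Payload 14.7 kg.
Tool frame: the origin (TCP) lies between the finger pads; the fingertips stand robot.tcp_to_tips ahead of it and the grasp point (between the pads) lies 5 mm behind it (robot.tcp_to_tips is the distance from the TCP to the fingertips, in m); z points along the fingers, x is the direction in which the jaws open and shut, and the axes are right-handed (so a half turn about z gives the same grasp; the last joint's range is limited). The gripper opens to 85 mm and grips with 20 to 120 N. Pads are 22 mm wide; open, the fingers measure 114 mm over their backs; the gripper's body (76 mm by 85 mm) begins 54 mm behind the grasp point. The pads swing forward as they close: fully open they stand 13 mm farther back than shut.
Start: joints at [1.275, 0.48, 1.596, -0, 1.065, -0.047], TCP at [0.16, 0.63, 0.245] pointing down, gripper open.
Joint ranges: [-2.75, 2.75], [-0.82, 2.05], [0.23, 2.67], [-1.56, 4.7], [0.09, 2.69], [-2.92, 2.92]. Speed limits (rad/s): [1.89, 1.89, 2.39, 3.01, 3.01, 3.01].

## Interface

Orientations are given as a rotation vector (axis times angle).
In Python, from rig import status, grab_frame, close_job, robot gives the robot as it stands. The module is installed in compiled form; this text tells all that it offers.
- The arm moves only by the tool apply_moves, never from a script. Its argument "steps" is a list of rows, each a list of 2 entries, a list of its own where there are three numbers: the shift along the tool's x, y, z in mm, then the turn, a rotation vector about the tool's x, y, z in rad. A call has 1 to 10 rows; each row is the pose to reach, as a shift and turn from the pose commanded when the call began, along the tool's axes at that moment; what a row does not reach only later rows make up. A row lasts 1/10 s, in which the tool goes at most 50 mm and 8.59 degrees, less where a joint would pass 70% of its speed; a pose out of reach is approached as far as the arm can. A call with a gripper value outside its range is refused whole. "gripper" is the finger opening in mm, from 0 to 85.4, set as the call begins (left out, the last holds). The fingers move at their own pace and stop on an object; "force" is the grip in N (left out, the last holds). Time passes only in rows, so rows that repeat a pose let the fingers close. It gives the time, the measured TCP pose, the force and the opening at its end, in the units of the state.
- status.state(): the state, without advancing time (a new reading comes with each control period).
- grab_frame(name): name is "side" or "top"; returns a dict with "color" (420x560x3 uint8, red, green, blue), "K" (3x3 intrinsics, pixels), "R" (3x3) and "t" (3): a world point X has camera coordinates R X + t. Camera axes: x right, y down, z forward; pixel columns grow to the right and rows downward; lengths in m; the calibration is good to about 2 mm. A picture is of the moment at which its call begins. There is no depth.
- close_job(): hands the job in, once; it reports no verdict.
The state is a dict: "t": time; "qpos": joint angles; "joint_velocities": joint speeds; "effort": joint torques, N m; "position": TCP position; "tcp_rot": TCP orientation; "force": force on the tool from outside, world axes, zero at the start; "torque": the same for the moment, N m; "gripper_width": finger opening in m.
Only numpy, scipy, OpenCV 4.12 (cv2) and the standard library are available. Lean on these libraries where they do the work, as an engineer would, in place of code of your own. Each camera call takes 0.05 s, during which the arm holds its last target. There are 200 camera calls.

## Task

Stand one wooden smoking plug in each of the two empty wells of the round smoke canister. Then put the steel cap on with its two lugs in the two gaps of the canister's rim, push it down against the spring and turn it a quarter turn clockwise (seen from above) to its stop. Finish with the gripper still holding the cap's handle and keeping the cap pressed fully down; do not let go, and leave the mug, jar, brush and lighter where they are.

Things in the scene. Friction and masses are not known exactly. Their poses are not given: they have to be found in the camera images.
- canister: Round open steel smoke canister, 132 mm in diameter, 21 mm high, fixed to the work surface. Origin: centre of its underside; z up. Three wells stand round its centre, a sunken sprung ring runs round them. Over the ring an inward lip, 102 mm inside diameter, 17 to 21 mm above the surface, runs round the rim except for two gaps at the canister's own +x and -x sides.
- rim_gap (a point): Middle of the gap in the lip at the canister's own +x side, 57 mm from its centre, 21 mm above the surface; the other gap lies opposite. Gaps are at least 28 mm wide; the cap's lugs drop through them onto the ring. Pushed in, they pass beneath the lip; inner stops allow only a clockwise turn (from above), ending about 86 degrees on, with the lugs towards the canister's own y.
- well_a (a point): Empty well, 23 mm from the canister's centre, on its own +y side. The point is the centre of the well's floor, 10 mm above the work surface. A well is a round cup, 32 mm inside, 10 mm deep, its mouth 20 mm above the work surface.
- well_b (a point): Empty well, 23 mm from the canister's centre, 120 degrees anticlockwise (from above) of well_a. The point is the centre of the well's floor, 10 mm above the work surface. A well is a round cup, 32 mm inside, 10 mm deep, its mouth 20 mm above the work surface.
- well_c (a point): Well that already holds plug_c, 23 mm from the canister's centre, 120 degrees clockwise (from above) of well_a. The point is the centre of the well's floor, 10 mm above the work surface. A well is a round cup, 32 mm inside, 10 mm deep, its mouth 20 mm above the work surface.
- plug_a_center (a point): Smoking-wood plug, an upright plain wooden cylinder 26 mm in diameter and 34 mm tall, about 15 g. The point is its centre, 17 mm above its foot. It stands loose on the work surface.
- plug_b_center (a point): Smoking-wood plug, an upright plain wooden cylinder 26 mm in diameter and 34 mm tall, about 15 g. The point is its centre, 17 mm above its foot. It stands loose on the work surface.
- plug_c_center (a point): Smoking-wood plug, an upright plain wooden cylinder 26 mm in diameter and 34 mm tall, about 15 g. The point is its centre, 17 mm above its foot. It already stands in well_c and stays there.
- cap_grip (a point): Loose cap on its foot on the work surface: hollow steel dome 92 mm in diameter, 48 mm high, about 250 g, with a straight bar handle on top, 64 mm long along the cap's x, 16 mm thick along y, from 48 to 80 mm above the cap's foot. The point lies on the cap's axis in the handle, 69 mm above the foot; z up. A half turn leaves the cap the same.
- cap_lug (a point): One of the cap's two lugs, sticking out at its foot along its +x; the other lies opposite, both in line with the handle. 12 mm wide, 6 mm high, 116 mm over both. The point is the lug's middle, 52 mm from the axis, 3 mm above the foot. With the lugs on the unpressed ring the cap's foot is 15 mm above the work surface; pressed fully down, 5 mm.
- seal (a joint): Sprung ring in the canister: how far it is pressed down, 0 to 0.010 m. It pushes up with about 4 N at 0 and 9 N at the bottom. The lugs clear the lip's underside when it is more than 0.004 down; a locked cap that is let go rises to 0.004.
- mug: Grey enamel mug, 82 mm in diameter, 85 mm high, handle at its own +y. Origin: centre of its underside. To be left alone.
- jar: Glass jar with a twist cap, 72 mm in diameter, 100 mm high. Origin: centre of its underside. To be left alone.
- brush: Wooden-handled grill brush lying along its own x, bristles down, 250 mm long (from -140 to +110 mm), 50 mm wide, 43 mm high. Origin on the work surface below it. To be left alone.
- lighter: Gas lighter lying along its own x, 205 mm long (from -55 to +150 mm), 26 mm wide, 25 mm high. Origin on the work surface below its grip. To be left alone.
Mind the look-alikes: they are no part of the job. Leave any green look-alike of the part that bears plug_b_center alone.

How it is judged:
By the outcome, as a careful person would: the job done as asked, in the order asked, and still so for the second after the job is handed in, while the arm keeps its last pose, push and grip.
It also fails if it takes over 67 s, if anything falls off the work surface, if the arm or the gripper's body presses on something with over 40 N, if the wrist force passes 120 N, or if a joint passes its speed limit or range.

## Working session

There is one attempt and no reset: what is moved stays moved. The work goes in short steps, Python scripts to look and compute and a tool call to move; the robot and the scene stay as the last step left them, time stands still between calls to the robot, and variables do not carry over. Pictures are saved under pics/ and viewed, about 8 in all and at most 12, crops included, and the job is handed in when it is done.

Besides the shell and the picture viewer there is one more tool, called after ">>>" as name([rows], argument=value, ...), one row to a line, values as JSON. apply_moves: Moves the arm, as the interface text tells. Its arguments: {"type":"object","properties":{"steps":{"type":"array","items":{"type":"array"}},"gripper":{"type":"number"},"force":{"type":"number"}},"required":["steps"]}

```bash
mkdir -p pics
python3 - <<'E'
from rig import status, grab_frame, robot
import cv2,numpy as np
s=status.state(); print(s, robot.tcp_to_tips)
for n in("top","side"):
    f=grab_frame(n); np.savez(n+"0.npz",**f); print(n,f["K"].tolist(),f["R"].round(3).tolist(),f["t"].round(3).tolist())
    cv2.imwrite(f"pics/{n}0.png",cv2.resize(f["color"][...,::-1],(800,600),interpolation=cv2.INTER_CUBIC))
E
```

```text
{'t': 0.0, 'qpos': array([ 1.27542118e+00,  4.80820815e-01,  1.59689087e+00,  4.08302538e-05,
        1.06511407e+00, -4.65962156e-02]), 'joint_velocities': array([-0.00078244,  0.00205935, -0.00035373,  0.00165063, -0.00074485,
       -0.0004006 ]), 'effort': array([ 4.50658263e-03, -9.50678802e+01, -4.30192173e+01,  3.76783219e-04,
        1.20730393e-02, -7.31814157e-05]), 'position': array([0.15988861, 0.62960447, 0.24467321]), 'tcp_rot': array([ 2.47937028e+00,  1.92822254e+00, -1.61469022e-03]), 'force': array([0.17804955, 0.56619235, 0.50178447]), 'torque': array([-0.02198353, -0.00468317, -0.00620432]), 'gripper_width': 0.08546238882771517} 0.014
top [[416.10296160498444, 0.0, 270.3933397608218], [0.0, 416.10296160498444, 204.8553086951148], [0.0, 0.0, 1.0]] [[-0.09, -0.996, -0.005], [-0.974, 0.089, -0.207], [0.207, -0.014, -0.978]] [0.069, 0.604, 1.327]
side [[522.2598050461016, 0.0, 279.92198570793767], [0.0, 522.2598050461016, 205.74444536953078], [0.0, 0.0, 1.0]] [[0.979, -0.205, -0.021], [-0.141, -0.592, -0.794], [0.15, 0.78, -0.608]] [-0.597, 0.154, 1.287]
```

View pics/top0.png

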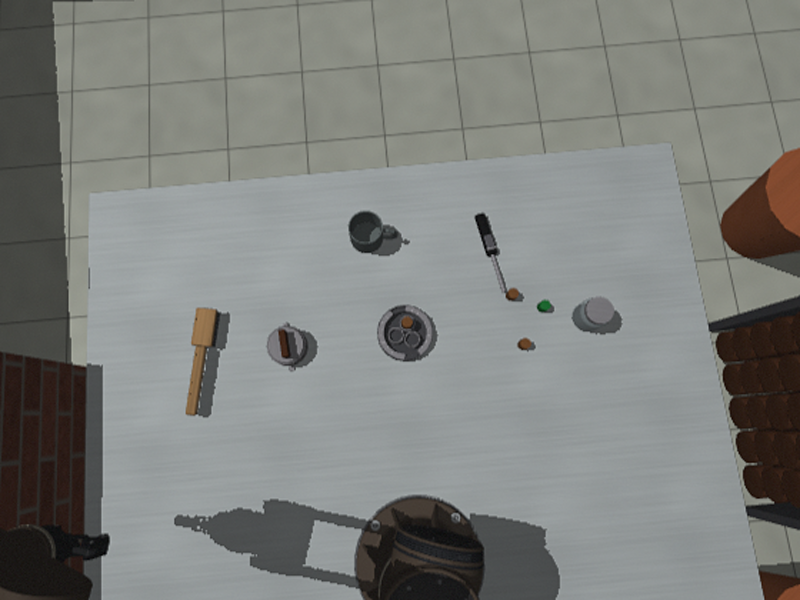

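View pics/side0.png

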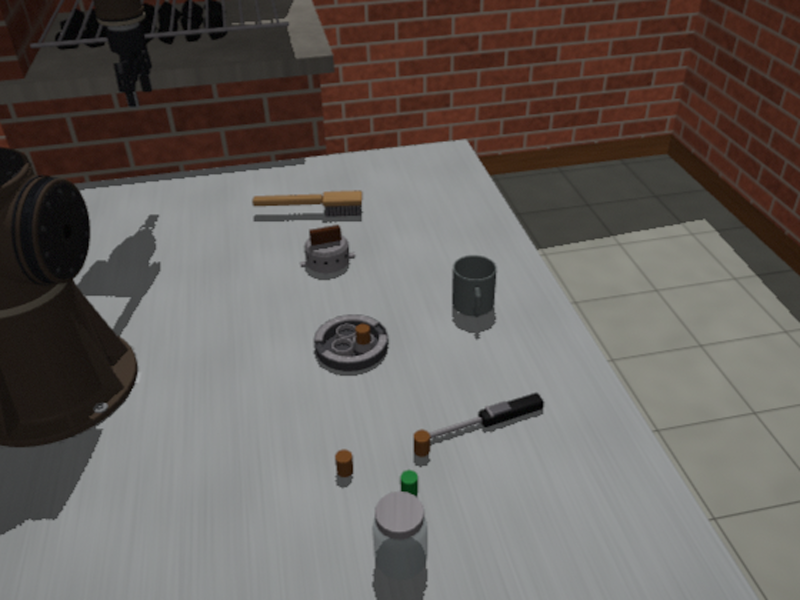

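The top view shows the canister at (406,332) and the cap at (287,345). There are two brown plugs, at (513,294) beside the lighter tip and at (525,344). A green look-alike stands at (545,306). The two brown cylinders fit the description; I'll leave the green one alone. Next I'll check an enlarged composite and measure.

```bash
cat > h.py <<'E'
import numpy as np,cv2
def load(n):
    f=dict(np.load(n)); return f
def ray(f,u,v):
    d=f["R"].T@np.linalg.solve(f["K"],[u,v,1.]); return -f["R"].T@f["t"],d
def onz(f,u,v,z):
    c,d=ray(f,u,v); return c+d*(z-c[2])/d[2]
def tri(f,a,g,b):
    A=[];y=[]
    for F,p in((f,a),(g,b)):
        c,d=ray(F,*p); d/=np.linalg.norm(d); P=np.eye(3)-np.outer(d,d); A.append(P);y.append(P@c)
    return np.linalg.lstsq(np.vstack(A),np.hstack(y),rcond=None)[0]
def proj(f,X):
    p=f["K"]@(f["R"]@np.asarray(X)+f["t"]); return p[:2]/p[2]
def crop(f,u,v,w,h,k):
    u,v=int(u),int(v); return cv2.resize(f["color"][v-h//2:v+h//2,u-w//2:u+w//2,::-1],None,fx=k,fy=k,interpolation=cv2.INTER_CUBIC)
E
python3 - <<'E'
from h import *
for n in("top","side"):
    f=load(n+"0.npz"); hsv=cv2.cvtColor(f["color"],cv2.COLOR_RGB2HSV)
    for nm,lo,hi in(("brown",(5,130,50),(16,255,255)),("green",(45,100,40),(85,255,255))):
        m=cv2.inRange(hsv,lo,hi); k,l,st,ce=cv2.connectedComponentsWithStats(m)
        for i in range(1,k):
            if 25<st[i,4]<800 and 100<ce[i][0]<450 and 120<ce[i][1]<370: print(n,nm,st[i],ce[i].round(1),onz(f,*ce[i],.017).round(3), onz(f,*ce[i],.034).round(3))
t=load("top0.npz");s=load("side0.npz")
a=np.hstack([crop(t,284,232,50,50,8),crop(s,246,239,66,50,6.0606) if 0 else cv2.resize(crop(s,246,239,60,50,8),(400,400))])
b=np.hstack([crop(t,201,241,50,50,4),crop(s,229,175,50,50,4),crop(t,370,220,50,50,4),crop(s,270,325,100,100,2)])
cv2.imwrite("pics/c1.png",np.vstack([a,b]))
E
```

```text
top brown [354 202   9   8  44] [358.3 205.6] [ 0.588 -0.288  0.017] [ 0.585 -0.285  0.034]
top brown [281 222   8   8  46] [284.5 225.5] [ 0.542 -0.028  0.017] [ 0.539 -0.027  0.034]
top brown [195 231   7  18  69] [197.9 239.8] [0.519 0.27  0.017] [0.517 0.267 0.034]
top brown [363 237   9   7  42] [366.8 240.4] [ 0.466 -0.301  0.017] [ 0.464 -0.297  0.034]
top green [376 210  10   8  54] [380.4 214. ] [ 0.552 -0.36   0.017] [ 0.549 -0.355  0.034]
side brown [178 137  75   7 250] [213.5 141. ] [0.487 0.484 0.017] [0.486 0.455 0.034]
side brown [217 158  20   5  28] [226.4 160.3] [0.514 0.355 0.017] [0.512 0.328 0.034]
side brown [249 227  10  14  70] [253.2 230.9] [ 0.539 -0.001  0.017] [ 0.537 -0.021  0.034]
side brown [290 302  11  17 119] [294.9 308.4] [ 0.585 -0.282  0.017] [ 0.582 -0.296  0.034]
side brown [235 316  11  18 119] [240.4 322.3] [ 0.462 -0.294  0.017] [ 0.462 -0.308  0.034]
side green [281 329  11  18 160] [286.2 337.2] [ 0.55  -0.354  0.017] [ 0.547 -0.367  0.034]
```

View pics/c1.png

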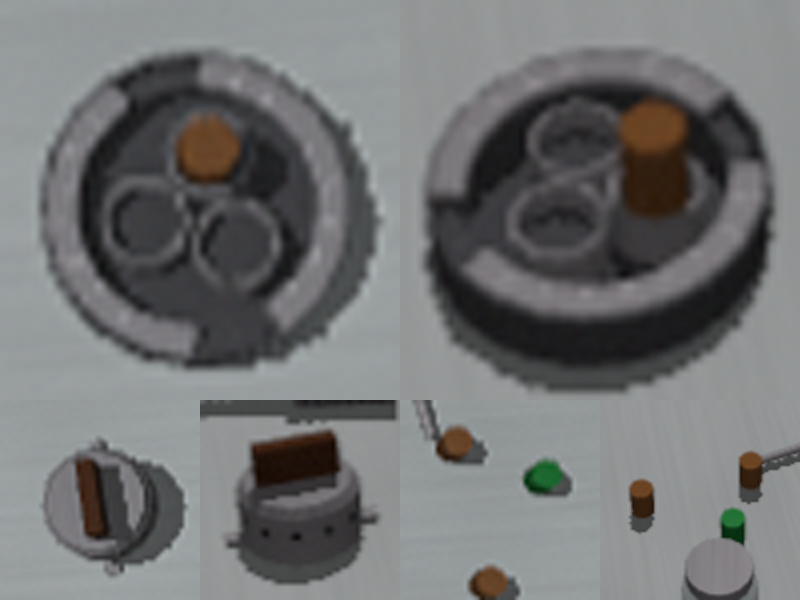

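Run:
```python
from h import *
t=load("top0.npz");s=load("side0.npz")
T=lambda x,y,o,k:(o[0]+(x+.5)/k-.5,o[1]+(y+.5)/k-.5)
S=lambda x,y:(216+(x-400+.5)/6.6667-.5,214+(y+.5)/8-.5)
o=(259,207)
for nm,a,b,z in(("wL",(147,220),(577,140),.02),("wR",(238,244),(560,218),.02),("plugCtop",(208,149),(653,127),.044),("gapU",(163,76),None,.019),("gapL",(236,336),None,.019)):
    A=T(*a,o,8); r=[nm,"top",onz(t,*A,z).round(4)]
    if b: B=S(*b); r+=["side",onz(s,*B,z).round(4),"tri",tri(t,A,s,B).round(4)]
    print(*r)
for f,n,c in((t,"top",(284,232)),(s,"side",(246,239))):
    I=f["color"].astype(int); m=((I[...,0]-I[...,1]>=2)&(I[...,0]>95)&(I[...,0]-I[...,2]<25))
    y,x=np.nonzero(m); k=(abs(x-c[0])<27)&(abs(y-c[1])<25); x,y=x[k],y[k]
    P=np.array([onz(f,u,v,.021)[:2] for u,v in zip(x,y)])
    (cx,cy),r=cv2.minEnclosingCircle((P*1000).astype(np.float32)); print(n,"lip",len(P),cx,cy,r)
    d=P*1000-[cx,cy]; rr=np.hypot(*d.T); an=np.degrees(np.arctan2(d[:,1],d[:,0]))%360
    h=np.histogram(an[(rr>50)],np.arange(0,361,10))[0]; print(h)
L=[(T(98,45,(176,216),4),T(32,140,(204,150),4)),(T(112,168,(176,216),4),T(172,118,(204,150),4))]
top=[onz(t,*L[i][0],.003) for i in(0,1)]; sd=[onz(s,*L[i][1],.003) for i in(1,0)]
print("lugs top",top,"side",sd)
for f,n,c in((t,"top",(201,241)),(s,"side",(229,166))):
    hsv=cv2.cvtColor(f["color"],cv2.COLOR_RGB2HSV); m=cv2.inRange(hsv,(0,90,20),(18,255,255))
    y,x=np.nonzero(m); k=(abs(x-c[0])<18)&(abs(y-c[1])<18); x,y=x[k],y[k]
    P=np.array([onz(f,u,v,.08)[:2]*1000 for u,v in zip(x,y)],np.float32); print(n,"handle",len(P),cv2.minAreaRect(P),P.mean(0))
for nm,a,b in(("p1",(358.3,205.6),(294.9,308.4)),("p2",(366.8,240.4),(240.4,322.3))): print(nm,tri(t,a,s,b))
for f,n in((t,"top"),(s,"side")):
    for p in ((.585,-.288),(.464,-.3)): pass
print("cams",-t["R"].T@t["t"],-s["R"].T@s["t"])
```

```text
wL top [0.5143 0.0006 0.02  ] side [0.5107 0.0015 0.02  ] tri [0.5124 0.0006 0.0211]
wR top [ 0.5006 -0.0369  0.02  ] side [ 0.4987 -0.0349  0.02  ] tri [ 0.4995 -0.0368  0.0218]
plugCtop top [ 0.5385 -0.0271  0.044 ] side [ 0.5371 -0.0273  0.044 ] tri [ 0.5378 -0.0271  0.0439]
gapU top [ 0.5758 -0.0121  0.019 ]
gapL top [ 0.462  -0.0323  0.019 ]
top lip 144 518.1267700195312 -20.96491813659668 63.780208587646484
[0 0 1 4 0 1 4 6 6 8 8 6 6 3 6 7 4 0 0 0 0 7 3 2 7 4 2 4 1 2 5 8 8 8 6 3]
side lip 382 515.5133666992188 -20.020320892333984 64.41163635253906
[ 0  0  2 11 12 12 11 12 11 11 12  9 12 13 13 14 12  5  0  0  3 14 14 13
 16 12 14 15 14 15 14 14 13 14 15  3]
lugs top [array([0.56548652, 0.26205135, 0.003     ]), array([0.45877813, 0.25596028, 0.003     ])] side [array([0.5617049 , 0.25838909, 0.003     ]), array([0.45580666, 0.25435605, 0.003     ])]
top handle 93 ((509.4615173339844, 257.7113952636719), (60.41587448120117, 16.030855178833008), 5.042231559753418) [508.86667 257.849  ]
side handle 207 ((507.3836669921875, 234.3712615966797), (56.8593635559082, 58.879764556884766), 88.01103973388672) [506.84906 233.95187]
p1 [ 0.58527121 -0.28682149  0.02315837]
p2 [ 0.46358083 -0.29931525  0.02388218]
cams [0.32028921 0.0339171  1.42359809] [ 0.41307653 -1.03478898  0.89216779]
```

Canister centre comes out at about (0.5168, -0.0208), yaw about 12°. Both views agree to about 2–3 mm and the rim radius is about 65 mm. The cap is at (0.510, 0.2575), yaw about 3.5°. The plugs are at (0.585, -0.287) and (0.464, -0.299), within reach. Next is a move helper, then the first plug.

```bash
cat > go.py <<'E'
# usage: go.py x,y,z,psi ...  (mm, deg): shift and turn from the present pose, tool axes
import sys,numpy as np
from rig import status
from scipy.spatial.transform import Rotation as Ro
s=status.state(); R=Ro.from_rotvec(s["tcp_rot"]); p=np.array(s["position"])*1000; x=R.as_matrix()[:,0]
print("now",p.round(1),"psi",np.degrees(np.arctan2(x[1],x[0])).round(1),"F",np.round(s["force"],1),"w",round(s["gripper_width"]*1000,1),"t",round(s["t"],2))
for a in sys.argv[1:]:
    X,Y,Z,ps=map(float,a.split(",")); c,q=np.cos(np.radians(ps)),np.sin(np.radians(ps))
    G=Ro.from_matrix(np.array([[c,q,0],[q,-c,0],[0,0,-1]]))
    print(a,(R.inv().apply([X,Y,Z]-p)).round(1).tolist(),(R.inv()*G).as_rotvec().round(3).tolist())
E
python3 go.py 450,300,200,50 585,-287,150,0 585,-287,24,0
```

```text
now [159.9 629.6 244.7] psi 75.7 F [ 0.1  0.2 -1. ] w 85.6 t 0.1
450,300,200,50 [-248.0, 362.3, 45.0] [0.0, 0.001, 0.449]
585,-287,150,0 [-783.6, 637.7, 95.6] [0.001, 0.001, 1.322]
585,-287,24,0 [-783.5, 637.7, 221.6] [0.001, 0.001, 1.322]
```

>>> apply_moves([
  [[-248, 362, 45], [0, 0, 0.45]],
  [[-248, 362, 45], [0, 0, 0.45]],
  [[-248, 362, 45], [0, 0, 0.45]],
  [[-248, 362, 45], [0, 0, 0.45]],
  [[-248, 362, 45], [0, 0, 0.45]],
  [[-248, 362, 45], [0, 0, 0.45]],
  [[-248, 362, 45], [0, 0, 0.45]],
  [[-248, 362, 45], [0, 0, 0.45]],
  [[-248, 362, 45], [0, 0, 0.45]],
  [[-248, 362, 45], [0, 0, 0.45]],
], gripper=50)

```text
t: 1.1
position: [0.4524, 0.297, 0.1997]
tcp_rot: [2.85, 1.321, -0.001]
force: [-0.1, 0.4, 0.8]
gripper_width: 0.0497
```

```bash
python3 go.py 585,-287,150,0
```

```text
now [452.4 297.  199.7] psi 49.7 F [-0.1  0.4  0.8] w 49.7 t 1.1
585,-287,150,0 [-359.8, 478.6, 50.2] [0.001, 0.001, 0.868]
```

>>> apply_moves([
  [[-360, 479, 50], [0, 0, 0.868]],
  [[-360, 479, 50], [0, 0, 0.868]],
  [[-360, 479, 50], [0, 0, 0.868]],
  [[-360, 479, 50], [0, 0, 0.868]],
  [[-360, 479, 50], [0, 0, 0.868]],
  [[-360, 479, 50], [0, 0, 0.868]],
  [[-360, 479, 50], [0, 0, 0.868]],
  [[-360, 479, 50], [0, 0, 0.868]],
  [[-360, 479, 50], [0, 0, 0.868]],
  [[-360, 479, 50], [0, 0, 0.868]],
])

```text
t: 2.1
position: [0.5623, -0.1865, 0.1585]
tcp_rot: [-3.141, -0.006, 0.0]
force: [0.9, 0.0, 0.2]
gripper_width: 0.0499
```

```bash
python3 go.py 585,-287,150,0
```

```text
now [ 562.3 -186.5  158.5] psi 0.2 F [0.9 0.  0.2] w 49.9 t 2.1
585,-287,150,0 [22.3, 100.6, 8.4] [-0.0, 0.0, 0.004]
```

>>> apply_moves([
  [[22, 50, 5], [0, 0, 0]],
  [[22, 85, 5], [0, 0, 0]],
  [[22, 85, 5], [0, 0, 0]],
  [[22, 85, 5], [0, 0, 0]],
  [[22, 85, 5], [0, 0, 0]],
])

```text
t: 2.6
position: [0.5843, -0.2687, 0.1535]
tcp_rot: [-3.141, -0.007, 0.001]
force: [-0.7, -0.9, -1.0]
gripper_width: 0.0501
```

```bash
python3 go.py 585,-287,80,0 585,-287,24,0
python3 - <<'E'
from rig import grab_frame
from h import *
f=grab_frame("side"); np.savez("side1.npz",**f); t=grab_frame("top")
u=proj(f,(.585,-.287,.08)); v=proj(t,(.585,-.287,.08))
cv2.imwrite("pics/c2.png",np.hstack([crop(f,*u,80,100,5),crop(t,*v,80,100,5)]))
E
```

```text
now [ 584.3 -268.7  153.5] psi 0.3 F [-0.7 -0.9 -1. ] w 50.1 t 2.6
585,-287,80,0 [0.7, 18.4, 73.5] [-0.001, 0.001, 0.005]
585,-287,24,0 [0.7, 18.4, 129.5] [-0.001, 0.001, 0.005]
```

View pics/c2.png

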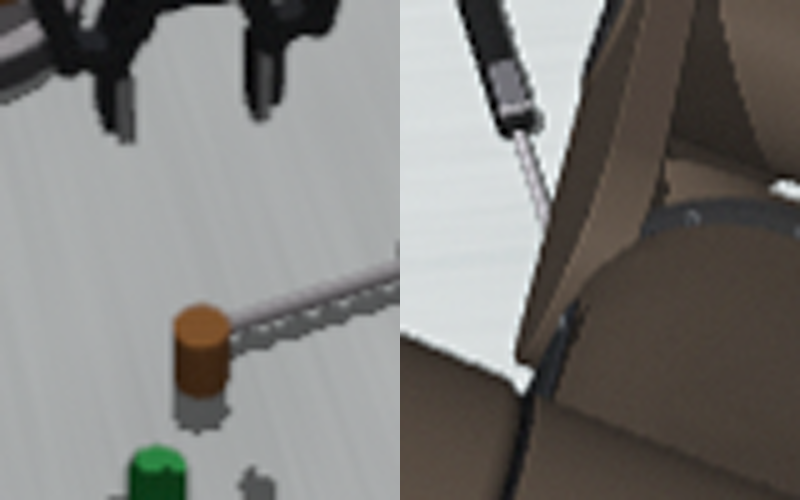

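The side view shows the fingers above plug 1, with the plug top at (202,320) and the lighter shaft to its right. The path between the jaws is clear, so I'll descend.

>>> apply_moves([
  [[1, 18, 40], [0, 0, 0]],
  [[1, 18, 80], [0, 0, 0]],
  [[1, 18, 110], [0, 0, 0]],
  [[1, 18, 129], [0, 0, 0]],
  [[1, 18, 129], [0, 0, 0]],
  [[1, 18, 129], [0, 0, 0]],
])

```text
t: 3.3
position: [0.5859, -0.2872, 0.0252]
tcp_rot: [-3.142, -0.008, 0.0]
force: [1.0, -0.7, 0.4]
gripper_width: 0.0502
```

>>> apply_moves([
  [[0, 0, 0], [0, 0, 0]],
  [[0, 0, 0], [0, 0, 0]],
  [[0, 0, 0], [0, 0, 0]],
  [[0, 0, 0], [0, 0, 0]],
  [[0, 0, 0], [0, 0, 0]],
  [[0, 0, 0], [0, 0, 0]],
], gripper=15, force=25)

```text
t: 3.9
position: [0.5865, -0.2881, 0.0264]
tcp_rot: [3.141, 0.006, 0.003]
force: [-0.2, 1.5, 6.5]
gripper_width: 0.025
```

>>> apply_moves([
  [[0, 0, -25], [0, 0, 0]],
  [[0, 0, -60], [0, 0, 0]],
  [[0, 0, -60], [0, 0, 0]],
  [[0, 0, -60], [0, 0, 0]],
])

```text
t: 4.3
position: [0.5865, -0.2883, 0.0865]
tcp_rot: [3.14, 0.006, 0.004]
force: [-0.3, -0.7, -0.8]
gripper_width: 0.0252
```

```bash
python3 go.py 512,2,110,12 512,2,34.5,12
python3 - <<'E'
from rig import grab_frame
from h import *
f=grab_frame("side"); np.savez("side2.npz",**f)
u=proj(f,(.585,-.287,.06))
cv2.imwrite("pics/c3.png",crop(f,*u,80,80,6))
E
```

```text
now [ 586.5 -288.3   86.5] psi 0.2 F [-0.3 -0.7 -0.8] w 25.2 t 4.3
512,2,110,12 [-73.2, -290.5, -24.1] [0.002, -0.003, -0.205]
512,2,34.5,12 [-73.4, -290.7, 51.4] [0.002, -0.003, -0.205]
```

View pics/c3.png

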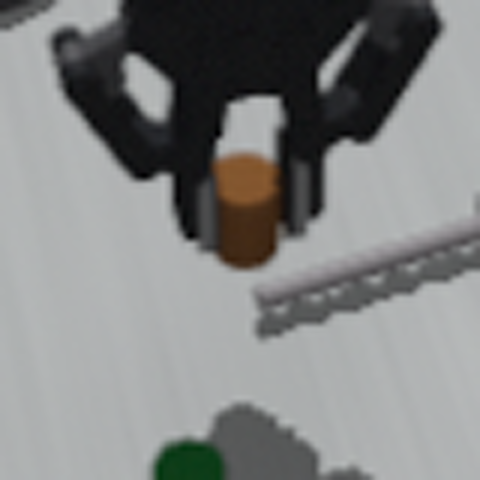

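Run:
```python
from h import *
f=load("side2.npz"); u=proj(f,(.585,-.287,.06)).astype(int)-40
hsv=cv2.cvtColor(f["color"],cv2.COLOR_RGB2HSV)
m=cv2.inRange(hsv,(5,130,50),(16,255,255))[u[1]:u[1]+80,u[0]:u[0]+80]
y,x=np.nonzero(m);print(len(x),u+[x.mean(),y.mean()],x.min(),x.max(),y.min(),y.max())
print(onz(f,u[0]+x.mean(),u[1]+y.mean(),.077+.0065), onz(f,u[0]+246/6-.5,u[1]+178/6-.5,.0945))
```

```text
161 [295.85093168 290.36024845] 36 46 26 43
[ 0.58513209 -0.29110797  0.0835    ] [ 0.58544694 -0.28668072  0.0945    ]
```

>>> apply_moves([
  [[-10, -50, -25], [0, 0, -0.1]],
  [[-25, -100, -25], [0, 0, -0.205]],
  [[-37, -150, -25], [0, 0, -0.205]],
  [[-50, -200, -25], [0, 0, -0.205]],
  [[-62, -250, -25], [0, 0, -0.205]],
  [[-73, -290, -25], [0, 0, -0.205]],
  [[-73, -290, -25], [0, 0, -0.205]],
  [[-73, -290, -25], [0, 0, -0.205]],
  [[-73, -290, -25], [0, 0, -0.205]],
])

```text
t: 5.25
position: [0.5117, 0.0013, 0.1094]
tcp_rot: [3.124, 0.328, -0.0]
force: [0.4, -0.5, -0.1]
gripper_width: 0.025
```

```bash
python3 go.py 512,2,38,12
python3 - <<'E'
from rig import grab_frame
from h import *
f=grab_frame("side"); np.savez("side3.npz",**f)
u=proj(f,(.515,-.01,.06))
cv2.imwrite("pics/c4.png",crop(f,*u,80,80,6))
E
```

```text
now [511.7   1.3 109.4] psi 12.0 F [ 0.4 -0.5 -0.1] w 25.0 t 5.25
512,2,38,12 [0.4, -0.6, 71.4] [0.0, 0.0, -0.0]
```

View pics/c4.png

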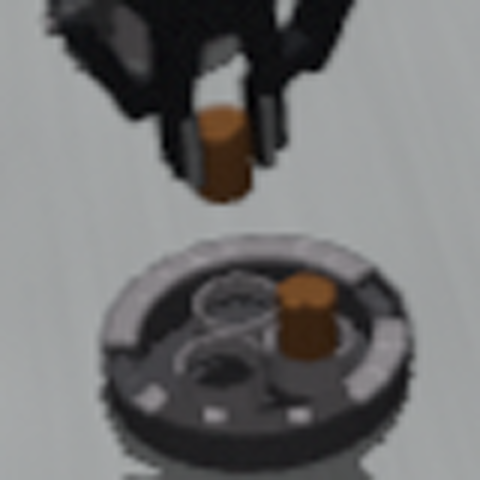

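Run:
```python
from h import *
f=load("side3.npz"); u=proj(f,(.515,-.01,.06)).astype(int)-40
g=lambda x,y,z:print(onz(f,u[0]+(x+.5)/6-.5,u[1]+(y+.5)/6-.5,z).round(4))
g(222,123,.117); g(237,298,.02); g(306,292,.044)
```

```text
[0.5107 0.0017 0.117 ]
[0.5111 0.0048 0.02  ]
[ 0.5373 -0.0266  0.044 ]
```

The side view shows plug 1 upright in the jaws at (222,150), above empty well_a at (237,298); they line up to about 1 mm. I'll lower it now.

>>> apply_moves([
  [[0.4, -0.6, 30], [0, 0, 0]],
  [[0.4, -0.6, 50], [0, 0, 0]],
  [[0.4, -0.6, 60], [0, 0, 0]],
  [[0.4, -0.6, 66], [0, 0, 0]],
  [[0.4, -0.6, 70], [0, 0, 0]],
  [[0.4, -0.6, 72], [0, 0, 0]],
  [[0.4, -0.6, 72], [0, 0, 0]],
  [[0.4, -0.6, 72], [0, 0, 0]],
])

```text
t: 6.1
position: [0.512, 0.0025, 0.0382]
tcp_rot: [3.124, 0.328, 0.001]
force: [-0.5, -0.5, 0.7]
gripper_width: 0.0252
```

>>> apply_moves([
  [[0, 0, 1], [0, 0, 0]],
  [[0, 0, 1], [0, 0, 0]],
  [[0, 0, 1], [0, 0, 0]],
])

```text
t: 6.4
position: [0.5118, 0.0026, 0.0368]
tcp_rot: [3.124, 0.328, 0.0]
force: [0.1, -0.6, -0.5]
gripper_width: 0.0249
```

>>> apply_moves([
  [[0, 0, 0], [0, 0, 0]],
  [[0, 0, 0], [0, 0, 0]],
  [[0, 0, 0], [0, 0, 0]],
  [[0, 0, 0], [0, 0, 0]],
], gripper=36)

```text
t: 6.8
position: [0.5117, 0.0025, 0.0367]
tcp_rot: [3.124, 0.328, -0.0]
force: [0.1, -0.5, 0.4]
gripper_width: 0.0359
```

>>> apply_moves([
  [[0, 0, -10], [0, 0, 0]],
  [[0, 0, -40], [0, 0, 0]],
  [[0, 0, -80], [0, 0, 0]],
  [[0, 0, -80], [0, 0, 0]],
  [[0, 0, -80], [0, 0, 0]],
])

```text
t: 7.3
position: [0.5124, 0.0025, 0.1182]
tcp_rot: [3.124, 0.328, 0.004]
force: [0.2, 0.4, -0.5]
gripper_width: 0.0362
```

```bash
python3 go.py 464,-299,110,-48 464,-299,24,-48
python3 - <<'E'
from rig import grab_frame
from h import *
f=grab_frame("side"); np.savez("side4.npz",**f)
u=proj(f,(.515,-.01,.03))
cv2.imwrite("pics/c5.png",crop(f,*u,60,60,8))
E
```

```text
now [512.4   2.5 118.2] psi 12.0 F [ 0.2  0.4 -0.5] w 36.2 t 7.3
464,-299,110,-48 [-109.9, 284.9, 8.1] [-0.001, -0.003, 1.047]
464,-299,24,-48 [-110.2, 284.8, 94.1] [-0.001, -0.003, 1.047]
```

View pics/c5.png

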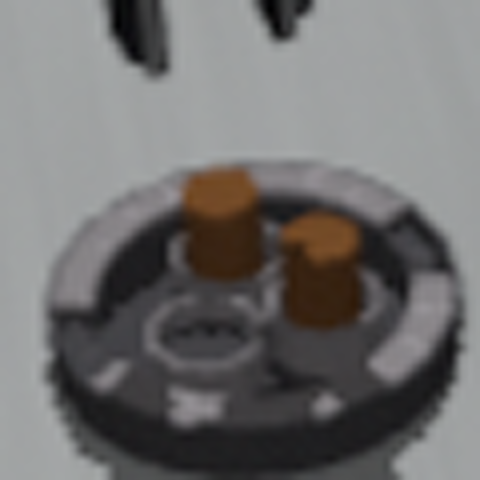

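The side view shows plug 1 standing upright in well_a, its top at (222,193), seated as deep as plug_c, whose top is at (322,240). Now plug 2.

>>> apply_moves([
  [[-19, 50, 8], [0, 0, 0.149]],
  [[-38, 98, 8], [0, 0, 0.3]],
  [[-57, 146, 8], [0, 0, 0.448]],
  [[-76, 194, 8], [0, 0, 0.6]],
  [[-94, 240, 8], [0, 0, 0.747]],
  [[-110, 285, 8], [0, 0, 0.9]],
  [[-110, 285, 8], [0, 0, 1.047]],
  [[-110, 285, 8], [0, 0, 1.047]],
  [[-110, 285, 8], [0, 0, 1.047]],
], gripper=50)

```text
t: 8.25
position: [0.4625, -0.2982, 0.1079]
tcp_rot: [-2.872, 1.272, 0.003]
force: [0.2, 0.2, -0.3]
gripper_width: 0.05
```

```bash
python3 go.py 464.5,-300,24,-48
```

```text
now [ 462.5 -298.2  107.9] psi -47.8 F [ 0.2  0.2 -0.3] w 50.0 t 8.25
464.5,-300,24,-48 [2.8, -0.3, 83.9] [0.0, 0.002, 0.004]
```

>>> apply_moves([
  [[2.8, 0, 35], [0, 0, 0]],
  [[2.8, 0, 65], [0, 0, 0]],
  [[2.8, 0, 83], [0, 0, 0]],
  [[2.8, 0, 83], [0, 0, 0]],
  [[2.8, 0, 83], [0, 0, 0]],
])

```text
t: 8.75
position: [0.4652, -0.3, 0.0258]
tcp_rot: [-2.872, 1.273, 0.002]
force: [0.7, -0.9, 1.0]
gripper_width: 0.0499
```

>>> apply_moves([
  [[0, 0, 0], [0, 0, 0]],
  [[0, 0, 0], [0, 0, 0]],
  [[0, 0, 0], [0, 0, 0]],
  [[0, 0, 0], [0, 0, 0]],
  [[0, 0, 0], [0, 0, 0]],
  [[0, 0, 0], [0, 0, 0]],
], gripper=15)

```text
t: 9.35
position: [0.4657, -0.3013, 0.027]
tcp_rot: [2.87, -1.277, 0.003]
force: [1.6, 3.5, 7.3]
gripper_width: 0.0249
```

>>> apply_moves([
  [[0, 0, -30], [0, 0, 0]],
  [[0, 0, -70], [0, 0, 0]],
  [[0, 0, -85], [0, 0, 0]],
  [[0, 0, -85], [0, 0, 0]],
  [[0, 0, -85], [0, 0, 0]],
])

```text
t: 9.85
position: [0.4653, -0.3013, 0.1112]
tcp_rot: [2.87, -1.278, 0.002]
force: [-0.9, -0.1, -0.5]
gripper_width: 0.0251
```

```bash
python3 go.py 500,-36,110,-48
```

```text
now [ 465.3 -301.3  111.2] psi -48.0 F [-0.9 -0.1 -0.5] w 25.1 t 9.85
500,-36,110,-48 [-173.9, -203.3, 1.0] [-0.0, -0.001, 0.0]
```

>>> apply_moves([
  [[-33, -38, 0], [0, 0, 0]],
  [[-65, -76, 0], [0, 0, 0]],
  [[-97, -114, 0], [0, 0, 0]],
  [[-130, -152, 0], [0, 0, 0]],
  [[-160, -187, 0], [0, 0, 0]],
  [[-174, -203, 0], [0, 0, 0]],
  [[-174, -203, 0], [0, 0, 0]],
  [[-174, -203, 0], [0, 0, 0]],
])

```text
t: 10.65
position: [0.499, -0.0356, 0.1099]
tcp_rot: [2.87, -1.276, -0.002]
force: [0.4, -0.5, -0.3]
gripper_width: 0.0249
```

```bash
python3 go.py 500,-36,38,-48
python3 - <<'E'
from rig import grab_frame
from h import *
f=grab_frame("side"); np.savez("side5.npz",**f)
u=proj(f,(.51,-.03,.06)).astype(int); print(u)
cv2.imwrite("pics/c6.png",crop(f,*u,60,80,7))
E
```

```text
now [499.  -35.6 109.9] psi -47.9 F [ 0.4 -0.5 -0.3] w 24.9 t 10.65
500,-36,38,-48 [1.0, -0.5, 71.9] [0.001, 0.001, 0.001]
[242 226]
```

View pics/c6.png

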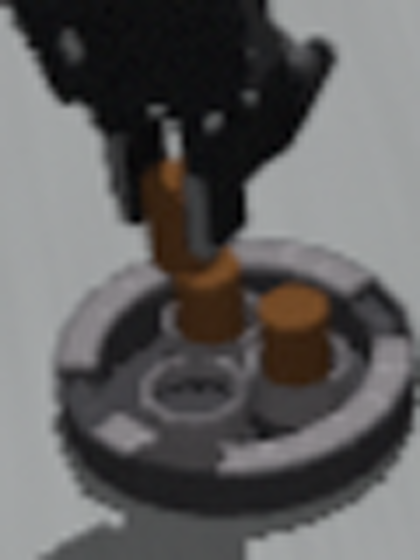

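Run:
```python
from h import *
f=load("side5.npz"); o=(242-30,226-40)
g=lambda x,y,z:print(onz(f,o[0]+(x+.5)/7-.5,o[1]+(y+.5)/7-.5,z).round(4))
g(176,178,.117); g(196,388,.02); g(209,267,.044); g(295,309,.044)
```

```text
[ 0.4982 -0.0363  0.117 ]
[ 0.4986 -0.0356  0.02  ]
[0.5106 0.0023 0.044 ]
[ 0.5373 -0.0285  0.044 ]
```

The side view shows plug 2 held upright at (176,178) over well_b at (196,388), less than 1 mm off. Plugs A and C are seated. I'll lower it.

>>> apply_moves([
  [[0.5, -0.2, 30], [0, 0, 0]],
  [[0.5, -0.2, 50], [0, 0, 0]],
  [[0.5, -0.2, 60], [0, 0, 0]],
  [[0.5, -0.2, 66], [0, 0, 0]],
  [[0.5, -0.2, 70], [0, 0, 0]],
  [[0.5, -0.2, 72.5], [0, 0, 0]],
  [[0.5, -0.2, 72.5], [0, 0, 0]],
  [[0.5, -0.2, 72.5], [0, 0, 0]],
])

```text
t: 11.5
position: [0.5001, -0.0363, 0.0385]
tcp_rot: [2.87, -1.278, 0.0]
force: [-2.4, 1.6, -2.2]
gripper_width: 0.0249
```

>>> apply_moves([
  [[0, 0, 0.5], [0, 0, 0]],
  [[0, 0, 0.5], [0, 0, 0]],
  [[0, 0, 0.5], [0, 0, 0]],
  [[0, 0, 0.5], [0, 0, 0]],
])

```text
t: 11.9
position: [0.5001, -0.0363, 0.0378]
tcp_rot: [-2.87, 1.278, -0.0]
force: [-2.6, 1.6, 2.7]
gripper_width: 0.0249
```

>>> apply_moves([
  [[0, 0, 0], [0, 0, 0]],
  [[0, 0, 0], [0, 0, 0]],
  [[0, 0, 0], [0, 0, 0]],
  [[0, 0, 0], [0, 0, 0]],
], gripper=36)

```text
t: 12.3
position: [0.5003, -0.0363, 0.0378]
tcp_rot: [-2.87, 1.278, -0.001]
force: [0.1, -0.3, -0.2]
gripper_width: 0.0362
```

>>> apply_moves([
  [[0, 0, -10], [0, 0, 0]],
  [[0, 0, -40], [0, 0, 0]],
  [[0, 0, -90], [0, 0, 0]],
  [[0, 0, -130], [0, 0, 0]],
  [[0, 0, -130], [0, 0, 0]],
  [[0, 0, -130], [0, 0, 0]],
])

```text
t: 12.9
position: [0.5007, -0.0364, 0.1693]
tcp_rot: [-2.869, 1.278, -0.004]
force: [-0.5, -0.8, -0.9]
gripper_width: 0.0361
```

```bash
python3 go.py 510,257.5,165,93.5
```

```text
now [500.7 -36.4 169.3] psi -48.0 F [-0.5 -0.8 -0.9] w 36.1 t 12.9
510,257.5,165,93.5 [-212.2, -203.5, 4.2] [0.002, -0.003, -2.47]
```

>>> apply_moves([
  [[-30, -28, 4], [0, 0, -0.149]],
  [[-60, -57, 4], [0, 0, -0.298]],
  [[-90, -86, 4], [0, 0, -0.447]],
  [[-120, -115, 4], [0, 0, -0.596]],
  [[-150, -144, 4], [0, 0, -0.745]],
  [[-180, -172, 4], [0, 0, -0.894]],
  [[-212, -203, 4], [0, 0, -1.043]],
  [[-212, -203, 4], [0, 0, -1.192]],
  [[-212, -203, 4], [0, 0, -1.341]],
  [[-212, -203, 4], [0, 0, -1.49]],
], gripper=50)

```text
t: 13.9
position: [0.5081, 0.2572, 0.1622]
tcp_rot: [2.972, 1.017, -0.004]
force: [0.4, -0.1, -0.0]
gripper_width: 0.0499
```

```bash
python3 go.py 510,257.5,110,93.5
python3 - <<'E'
from rig import grab_frame
from h import *
f=grab_frame("side"); np.savez("side6.npz",**f); t=grab_frame("top"); np.savez("top6.npz",**t)
for F in(f,t):
    m=cv2.inRange(cv2.cvtColor(F["color"],cv2.COLOR_RGB2HSV),(5,130,50),(16,255,255))
    k,l,st,ce=cv2.connectedComponentsWithStats(m); print([(st[i].tolist(),ce[i].round(1).tolist(),onz(F,*ce[i],.036).round(4).tolist()) for i in range(1,k) if 20<st[i,4]<500 and 200<st[i,0]<330 and 180<st[i,1]<260])
cv2.imwrite("pics/c7.png",np.hstack([crop(f,246,232,60,60,6.666),crop(t,284,230,60,60,6.666)]))
E
```

```text
now [508.1 257.2 162.2] psi 37.8 F [ 0.4 -0.1 -0. ] w 49.9 t 13.9
510,257.5,110,93.5 [1.8, 1.0, 52.2] [-0.002, 0.002, -0.973]
[([236, 222, 10, 23, 190], [240.6, 232.9], [0.504, -0.0237, 0.036]), ([249, 227, 10, 14, 113], [253.5, 233.2], [0.5357, -0.0323, 0.036])]
[([281, 222, 8, 8, 47], [284.6, 225.6], [0.5384, -0.0274, 0.036]), ([273, 231, 7, 7, 43], [276.1, 234.1], [0.5122, 0.0037, 0.036]), ([286, 232, 7, 8, 39], [288.7, 235.9], [0.5024, -0.0378, 0.036])]
```

View pics/c7.png

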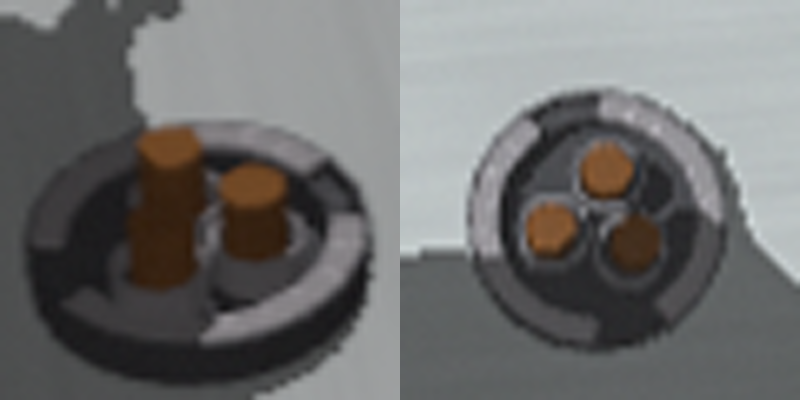

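The top view shows all three plugs standing in their wells, at (608,168), (551,228) and (637,242), and the side view agrees. Now the cap.

>>> apply_moves([
  [[2, 1, 10], [0, 0, -0.149]],
  [[2, 1, 10], [0, 0, -0.298]],
  [[2, 1, 10], [0, 0, -0.447]],
  [[2, 1, 10], [0, 0, -0.596]],
  [[2, 1, 10], [0, 0, -0.745]],
  [[2, 1, 20], [0, 0, -0.894]],
  [[2, 1, 30], [0, 0, -0.973]],
  [[2, 1, 40], [0, 0, -0.973]],
  [[2, 1, 40], [0, 0, -0.973]],
  [[2, 1, 40], [0, 0, -0.973]],
])

```text
t: 15.0
position: [0.5111, 0.2573, 0.1234]
tcp_rot: [-2.165, -2.276, 0.002]
force: [-0.9, 0.8, 0.5]
gripper_width: 0.05
```

```bash
python3 go.py 510.5,257.5,66,93.5
```

```text
now [511.1 257.3 123.4] psi 92.9 F [-0.9  0.8  0.5] w 50.0 t 15.0
510.5,257.5,66,93.5 [0.2, -0.5, 57.4] [-0.001, 0.0, -0.011]
```

>>> apply_moves([
  [[0, -0.5, 25], [0, 0, -0.01]],
  [[0, -0.5, 45], [0, 0, -0.01]],
  [[0, -0.5, 54], [0, 0, -0.01]],
  [[0, -0.5, 57], [0, 0, -0.01]],
  [[0, -0.5, 57], [0, 0, -0.01]],
  [[0, -0.5, 57], [0, 0, -0.01]],
])

```text
t: 15.6
position: [0.5114, 0.2577, 0.0675]
tcp_rot: [2.149, 2.291, 0.002]
force: [-0.2, -1.1, -0.2]
gripper_width: 0.05
```

>>> apply_moves([
  [[0, 0, 0], [0, 0, 0]],
  [[0, 0, 0], [0, 0, 0]],
  [[0, 0, 0], [0, 0, 0]],
  [[0, 0, 0], [0, 0, 0]],
  [[0, 0, 0], [0, 0, 0]],
  [[0, 0, 0], [0, 0, 0]],
  [[0, 0, 0], [0, 0, 0]],
  [[0, 0, 0], [0, 0, 0]],
], gripper=5, force=80)

```text
t: 16.4
position: [0.5113, 0.2578, 0.0675]
tcp_rot: [2.149, 2.291, 0.002]
force: [-0.7, 2.0, 9.1]
gripper_width: 0.0147
```

```bash
python3 go.py
```

```text
now [511.3 257.8  67.5] psi 93.7 F [-0.7  2.   9.1] w 14.7 t 16.4
```

>>> apply_moves([
  [[0, 0, -15], [0, 0, 0]],
  [[0, 0, -45], [0, 0, 0]],
  [[0, 0, -85], [0, 0, 0]],
  [[0, 0, -85], [0, 0, 0]],
  [[0, 0, -85], [0, 0, 0]],
])

```text
t: 16.9
position: [0.5112, 0.2576, 0.1525]
tcp_rot: [2.149, 2.291, 0.003]
force: [-0.9, -0.1, -2.7]
gripper_width: 0.0144
```

```bash
python3 go.py 516,-20.5,152,102
```

```text
now [511.2 257.6 152.5] psi 93.7 F [-0.9 -0.1 -2.7] w 14.4 t 16.9
516,-20.5,152,102 [-277.9, -13.0, 0.3] [0.002, -0.0, -0.145]
```

Force −2.7 N matches the 250 g cap in hand.

>>> apply_moves([
  [[-25, -1, 0], [0, 0, -0.02]],
  [[-65, -3, 0], [0, 0, -0.04]],
  [[-110, -5, 0], [0, 0, -0.07]],
  [[-155, -7, 0], [0, 0, -0.1]],
  [[-200, -9, 0], [0, 0, -0.13]],
  [[-240, -11, 0], [0, 0, -0.145]],
  [[-265, -12, 0], [0, 0, -0.145]],
  [[-278, -13, 0], [0, 0, -0.145]],
  [[-278, -13, 0], [0, 0, -0.145]],
  [[-278, -13, 0], [0, 0, -0.145]],
])

```text
t: 17.9
position: [0.5152, -0.0203, 0.1511]
tcp_rot: [-1.977, -2.44, 0.001]
force: [-0.6, 1.0, -2.8]
gripper_width: 0.0143
```

```bash
python3 go.py 516,-20.5,100,102
python3 - <<'E'
from rig import grab_frame
from h import *
f=grab_frame("side"); np.savez("side7.npz",**f); t=grab_frame("top")
cv2.imwrite("pics/c8.png",crop(f,246,215,80,100,6))
E
```

```text
now [515.2 -20.3 151.1] psi 102.0 F [-0.6  1.  -2.8] w 14.3 t 17.9
516,-20.5,100,102 [-0.4, 0.8, 51.1] [-0.001, -0.001, -0.001]
```

View pics/c8.png

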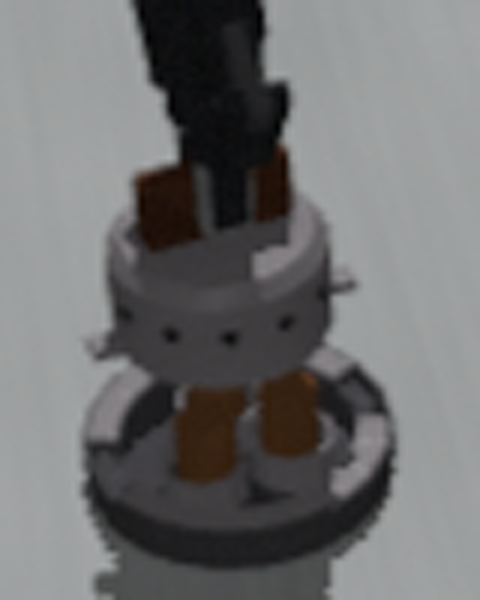

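Run:
```python
from h import *
f=load("side7.npz"); o=(206,165)
g=lambda x,y,z:onz(f,o[0]+(x+.5)/6-.5,o[1]+(y+.5)/6-.5,z)
a,b=g(100,347,.0866),g(343,284,.0866); d=b-a; print(a,b,(a+b)/2,np.degrees(np.arctan2(d[1],d[0])),np.linalg.norm(d))
```

```text
[ 0.46063556 -0.03401028  0.0866    ] [ 0.56461736 -0.01597575  0.0866    ] [ 0.51262646 -0.02499302  0.0866    ] 9.839460366847833 0.1055341652778553
```

Run:
```python
from h import *
f=load("side7.npz"); o=np.array((206,165))
pp=lambda X:((proj(f,X)-o+.5)*6).round(0)
c=np.array([.5152,-.0203,.0836]); h=np.array([np.cos(.209),np.sin(.209),0]); n=np.array([-h[1],h[0],0])
for s in(-1,1): print("lug",s,pp(c+s*.052*h+[0,0,.003]),"tip top",pp(c+s*.058*h+[0,0,.006]))
for s in(-1,1):
  for z in(.08,.048): print("handle end near side",s,z,pp(c+s*.032*h-.008*n+[0,0,z]))
for z in(0,.04): print("dome L,R,near",z,[pp(c+.046*v+[0,0,z]) for v in((-.98,-.2,0),(.98,.2,0),(.15,-.98,0))])
q=np.array([.516,-.0205,.021])
for s in(-1,1): print("gap",pp(q+s*.057*h), [pp(q+.064*np.array([np.cos(a),np.sin(a),0])) for a in(.209,.209+np.pi)])
print("rim near/L/R",[pp(q+.066*np.array(v)) for v in((.15,-.98,0),(-.98,-.2,0),(.98,.2,0))])
```

```text
lug -1 [109. 342.] tip top [ 94. 340.]
lug 1 [344. 275.] tip top [357. 265.]
handle end near side -1 0.08 [146. 188.]
handle end near side -1 0.048 [153. 252.]
handle end near side 1 0.08 [298. 147.]
handle end near side 1 0.048 [302. 211.]Traceback (most recent call last):
  File "<stdin>", line 8, in <module>
TypeError: can't multiply sequence by non-int of type 'float'
```

The side view shows the cap level in the grip with its lugs at (100,347) and (343,284). These line up with the gaps at (98,455) and (352,395), and the cap sits about 1.5 mm towards −x of the TCP. I'll shift to compensate and descend gently.

>>> apply_moves([
  [[0, 2, 25], [0, 0, 0]],
  [[0, 2, 42], [0, 0, 0]],
  [[0, 2, 52], [0, 0, 0]],
  [[0, 2, 58], [0, 0, 0]],
  [[0, 2, 61], [0, 0, 0]],
  [[0, 2, 64], [0, 0, 0]],
  [[0, 2, 66], [0, 0, 0]],
  [[0, 2, 66], [0, 0, 0]],
  [[0, 2, 66], [0, 0, 0]],
])

```text
t: 18.9
position: [0.5184, -0.0205, 0.0868]
tcp_rot: [1.977, 2.44, 0.001]
force: [-3.0, -1.3, 11.9]
gripper_width: 0.0146
```

```bash
python3 go.py
python3 - <<'E'
from rig import grab_frame
from h import *
f=grab_frame("side"); np.savez("side8.npz",**f)
cv2.imwrite("pics/c9.png",crop(f,246,225,80,80,7))
E
```

```text
now [518.4 -20.5  86.8] psi 102.0 F [-3.  -1.3 11.9] w 14.6 t 18.9
```

View pics/c9.png

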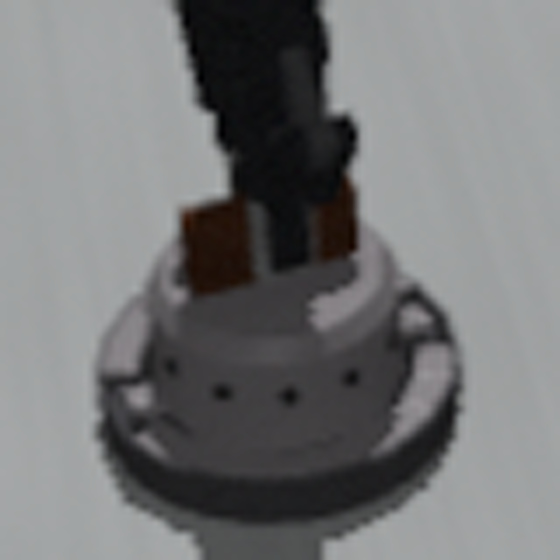

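>>> apply_moves([
  [[0, 0, -3], [0, 0, 0]],
  [[0, 0, -6], [0, 0, 0]],
  [[0, 0, -6], [0, 0, 0]],
])

```text
t: 19.25
position: [0.5181, -0.0204, 0.0923]
tcp_rot: [1.977, 2.441, 0.001]
force: [0.1, 0.5, -3.3]
gripper_width: 0.0147
```

```bash
python3 go.py 516.5,-20.5,89,102
python3 - <<'E'
from h import *
f=load("side8.npz"); o=(206,185)
g=lambda x,y,z:onz(f,o[0]+(x+.5)/7-.5,o[1]+(y+.5)/7-.5,z)
for n,x,y,z in(("Ltip",128,414,.024),("Rtip",428,316,.024),("rimL",99,395,.02),("rimR",461,365,.02)): print(n,g(x,y,z).round(4))
print("expect rim L,R px for c=(.5155,-.02)",[((proj(f,(.5155+s*.066*.98,-.02+s*.066*.2*0,.021))-o+.5)*7).round() for s in(-1,1)])
E
```

```text
now [518.1 -20.4  92.3] psi 102.0 F [ 0.1  0.5 -3.3] w 14.7 t 19.25
516.5,-20.5,89,102 [0.2, -1.6, 3.3] [0.001, 0.0, -0.0]
Ltip [ 0.4582 -0.0414  0.024 ]
Rtip [ 0.573  -0.0125  0.024 ]
rimL [ 0.4494 -0.0241  0.02  ]
rimR [ 0.5804 -0.0378  0.02  ]
expect rim L,R px for c=(.5155,-.02) [array([102., 386.]), array([452., 333.])]
```

>>> apply_moves([
  [[0, -1, 1], [0, 0, 0]],
  [[0, -1, 3], [0, 0, 0]],
  [[0, -1, 5], [0, 0, 0]],
  [[0, -1, 6], [0, 0, 0]],
  [[0, -1, 6], [0, 0, 0]],
  [[0, -1, 6], [0, 0, 0]],
])

```text
t: 19.85
position: [0.5171, -0.0209, 0.0864]
tcp_rot: [1.977, 2.441, 0.001]
force: [-3.1, -4.6, 20.1]
gripper_width: 0.0147
```

>>> apply_moves([
  [[0, 0, 1], [0, 0, 0]],
  [[0, 0, 2], [0, 0, 0]],
  [[0, 0, 2], [0, 0, 0]],
  [[0, 0, 2], [0, 0, 0]],
])

```text
t: 20.25
position: [0.517, -0.0203, 0.0841]
tcp_rot: [1.978, 2.44, 0.001]
force: [1.3, 9.8, -6.4]
gripper_width: 0.0144
```

>>> apply_moves([
  [[0, 0, 0], [0, 0, 0]],
  [[0, 0, 0], [0, 0, 0]],
])

```text
t: 20.45
position: [0.5165, -0.0199, 0.0835]
tcp_rot: [-1.977, -2.44, -0.0]
force: [0.0, 8.6, -0.7]
gripper_width: 0.0148
```

```bash
python3 go.py
python3 - <<'E'
from rig import grab_frame,status
from h import *
print(status.state()["torque"])
f=grab_frame("side"); np.savez("side9.npz",**f)
cv2.imwrite("pics/c10.png",crop(f,246,230,70,60,9))
E
```

```text
now [516.5 -19.9  83.5] psi 102.0 F [ 0.   8.6 -0.7] w 14.8 t 20.45
[ 1.77496278 -0.1335854   0.10635555]
```

View pics/c10.png

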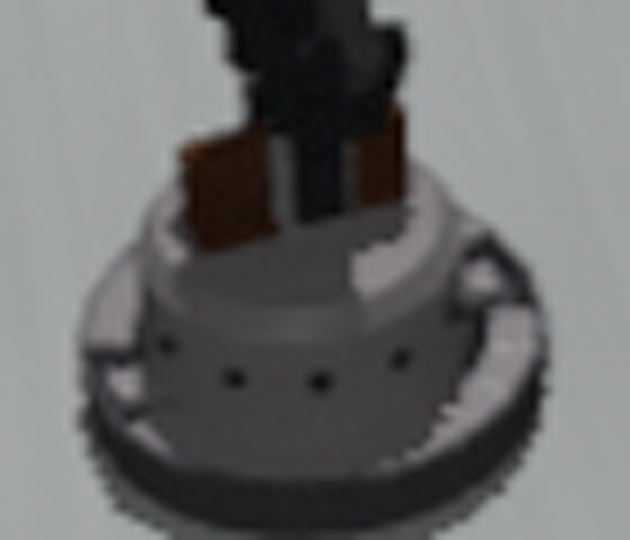

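The view shows the lugs in both gaps, at (125,385) and (485,278), but the dome bears on the near (−y) lip. The +8.6 N y-force agrees, so I'll shift the cap towards +y.

>>> apply_moves([
  [[1.5, 0, 0], [0, 0, 0]],
  [[3, 0, 0], [0, 0, 0]],
  [[3, 0, 0], [0, 0, 0]],
  [[3, 0, 0], [0, 0, 0]],
])

```text
t: 20.9
position: [0.5168, -0.0178, 0.0838]
tcp_rot: [1.977, 2.44, 0.001]
force: [5.2, -1.6, -4.7]
gripper_width: 0.0149
```

>>> apply_moves([
  [[0.5, 0.5, 1], [0, 0, 0]],
  [[0.5, 0.5, 2], [0, 0, 0]],
  [[0.5, 0.5, 3], [0, 0, 0]],
  [[0.5, 0.5, 3], [0, 0, 0]],
  [[0.5, 0.5, 3], [0, 0, 0]],
])

```text
t: 21.4
position: [0.5171, -0.0171, 0.0809]
tcp_rot: [1.977, 2.44, 0.001]
force: [5.2, -2.1, 2.6]
gripper_width: 0.0144
```

>>> apply_moves([
  [[0, 0, 1], [0, 0, 0]],
  [[0, 0, 2], [0, 0, 0]],
  [[0, 0, 3], [0, 0, 0]],
  [[0, 0, 3], [0, 0, 0]],
  [[0, 0, 3], [0, 0, 0]],
])

```text
t: 21.9
position: [0.5171, -0.0171, 0.078]
tcp_rot: [1.977, 2.44, 0.001]
force: [5.1, -2.2, 4.4]
gripper_width: 0.0147
```

```bash
python3 go.py; python3 -c "
from rig import status;print(status.state()['torque'])"
```

```text
now [517.1 -17.1  78. ] psi 102.0 F [ 5.1 -2.2  4.4] w 14.7 t 21.9
[-0.48873418 -1.20832606 -0.03550384]
```

>>> apply_moves([
  [[-0.5, 1, 0], [0, 0, 0]],
  [[-0.5, 2, 0], [0, 0, 0]],
  [[-0.5, 2, 0], [0, 0, 0]],
  [[-0.5, 2, 0], [0, 0, 0]],
])

```text
t: 22.3
position: [0.5177, -0.0171, 0.0775]
tcp_rot: [-1.977, -2.44, 0.001]
force: [-2.1, -1.7, 4.1]
gripper_width: 0.0143
```

>>> apply_moves([
  [[0, 0, 1], [0, 0, 0]],
  [[0, 0, 2], [0, 0, 0]],
  [[0, 0, 3], [0, 0, 0]],
  [[0, 0, 3], [0, 0, 0]],
  [[0, 0, 3], [0, 0, 0]],
])

```text
t: 22.8
position: [0.5182, -0.0171, 0.0746]
tcp_rot: [-1.977, -2.441, 0.001]
force: [-3.6, -0.9, 5.1]
gripper_width: 0.0143
```

>>> apply_moves([
  [[0, -0.7, 1], [0, 0, 0]],
  [[0, -0.7, 2], [0, 0, 0]],
  [[0, -0.7, 3], [0, 0, 0]],
  [[0, -0.7, 3], [0, 0, 0]],
  [[0, -0.7, 3], [0, 0, 0]],
])

```text
t: 23.3
position: [0.5182, -0.0172, 0.0723]
tcp_rot: [1.977, 2.441, 0.001]
force: [-5.8, 0.3, 15.8]
gripper_width: 0.0145
```

>>> apply_moves([
  [[0, -0.7, -0.5], [0, 0, 0.05]],
  [[0, -0.7, -0.5], [0, 0, 0.1]],
  [[0, -0.7, -0.5], [0, 0, 0.2]],
  [[0, -0.7, -0.5], [0, 0, 0.3]],
  [[0, -0.7, -0.5], [0, 0, 0.3]],
  [[0, -0.7, -0.5], [0, 0, 0.3]],
])

```text
t: 23.9
position: [0.5183, -0.0174, 0.0726]
tcp_rot: [2.319, 2.117, 0.003]
force: [0.2, 0.4, 5.6]
gripper_width: 0.0149
```

```bash
python3 go.py; python3 -c "
from rig import status;print(status.state()['torque'])"
```

```text
now [518.3 -17.4  72.6] psi 84.8 F [0.2 0.4 5.6] w 14.9 t 23.9
[-0.07655639 -0.24534262 -0.17542237]
```

>>> apply_moves([
  [[0, 0, 0], [0, 0, 0.1]],
  [[0, 0, 0], [0, 0, 0.2]],
  [[0, 0, 0], [0, 0, 0.3]],
  [[0, 0, 0], [0, 0, 0.4]],
  [[0, 0, 0], [0, 0, 0.5]],
  [[0, 0, 0], [0, 0, 0.5]],
  [[0, 0, 0], [0, 0, 0.5]],
])

```text
t: 24.6
position: [0.5183, -0.0175, 0.0726]
tcp_rot: [2.771, 1.477, 0.003]
force: [-0.2, -1.8, 5.6]
gripper_width: 0.0148
```

```bash
python3 go.py; python3 -c "
from rig import status;print(status.state()['torque'])"
```

```text
now [518.3 -17.5  72.6] psi 56.1 F [-0.2 -1.8  5.6] w 14.8 t 24.6
[-0.38461806 -0.07360979 -0.25622641]
```

>>> apply_moves([
  [[-0.5, 0.3, 0], [0, 0, 0.1]],
  [[-0.5, 0.3, 0], [0, 0, 0.2]],
  [[-0.5, 0.3, 0], [0, 0, 0.3]],
  [[-0.5, 0.3, 0], [0, 0, 0.4]],
  [[-0.5, 0.3, 0], [0, 0, 0.5]],
  [[-0.5, 0.3, 0], [0, 0, 0.58]],
  [[-0.5, 0.3, 0], [0, 0, 0.58]],
  [[-0.5, 0.3, 0], [0, 0, 0.58]],
])

```text
t: 25.4
position: [0.5181, -0.0183, 0.0726]
tcp_rot: [3.078, 0.624, 0.003]
force: [-0.7, -5.1, 6.4]
gripper_width: 0.0145
```

```bash
python3 go.py; python3 -c "
from rig import status;print(status.state()['torque'])"
```

```text
now [518.1 -18.3  72.6] psi 22.9 F [-0.7 -5.1  6.4] w 14.5 t 25.4
[-1.2319958   0.15744522 -0.09902521]
```

>>> apply_moves([
  [[-0.6, 1.4, 0], [0, 0, 0.03]],
  [[-0.6, 1.4, 0], [0, 0, 0.06]],
  [[-0.6, 1.4, 0], [0, 0, 0.09]],
  [[-0.6, 1.4, 0], [0, 0, 0.12]],
  [[-0.6, 1.4, 0], [0, 0, 0.12]],
  [[-0.6, 1.4, 0], [0, 0, 0.12]],
])

```text
t: 26.0
position: [0.5179, -0.0195, 0.0725]
tcp_rot: [3.111, 0.438, 0.002]
force: [-1.2, 0.5, 4.2]
gripper_width: 0.0146
```

```bash
python3 go.py; python3 -c "
from rig import status;print(status.state()['torque'])"
```

```text
now [517.9 -19.5  72.5] psi 16.0 F [-1.2  0.5  4.2] w 14.6 t 26.0
[-0.17606598  0.15648574  0.07183188]
```

>>> apply_moves([
  [[0, 0, 0.3], [0, 0, 0.02]],
  [[0, 0, 0.3], [0, 0, 0.04]],
  [[0, 0, 0.3], [0, 0, 0.06]],
  [[0, 0, 0.3], [0, 0, 0.06]],
  [[0, 0, 0.3], [0, 0, 0.06]],
])

```text
t: 26.5
position: [0.5172, -0.0195, 0.0723]
tcp_rot: [3.122, 0.347, 0.0]
force: [-4.8, -1.3, 13.5]
gripper_width: 0.0146
```

```bash
python3 go.py; python3 -c "
from rig import status;print(status.state()['torque'])"
```

```text
now [517.2 -19.5  72.3] psi 12.7 F [-4.8 -1.3 13.5] w 14.6 t 26.5
[-0.23729194  1.15341833  1.08507451]
```

>>> apply_moves([
  [[-0.5, 0, 0], [0, 0, 0.01]],
  [[-0.5, 0, 0], [0, 0, 0.02]],
  [[-0.5, 0, 0], [0, 0, 0.02]],
  [[-0.5, 0, 0], [0, 0, 0.02]],
  [[-0.5, 0, 0], [0, 0, 0.02]],
])

```text
t: 27.0
position: [0.517, -0.0195, 0.0723]
tcp_rot: [3.125, 0.317, 0.001]
force: [-3.8, 1.2, 13.3]
gripper_width: 0.0146
```

```bash
python3 go.py
python3 - <<'E'
from rig import grab_frame,status
from h import *
print(status.state()["torque"])
f=grab_frame("side"); s=load("side0.npz")
# handle direction from its brown mask; bystanders: image change in their regions
m=cv2.inRange(cv2.cvtColor(f["color"],cv2.COLOR_RGB2HSV),(0,90,20),(18,255,255))[195:235,225:270]
y,x=np.nonzero(m); P=np.array([onz(f,u+225,v+195,.075)[:2]*1000 for u,v in zip(x,y)],np.float32); print("handle",len(x),cv2.minAreaRect(P) if len(x)>3 else 0)
for n,(a,b,c,d) in dict(mug=(178,222,315,350),lighter=(275,315,300,385),jar=(345,410,258,300),green=(328,345,279,294),brush=(132,152,175,256)).items():
    print(n,"mean abs diff",np.abs(f["color"][a:b,c:d].astype(int)-s["color"][a:b,c:d]).mean().round(1))
E
```

```text
now [517.  -19.5  72.3] psi 11.6 F [-3.8  1.2 13.3] w 14.6 t 27.0
[0.09971543 0.78924319 1.58317692]
handle 132 ((519.452392578125, -27.784080505371094), (94.11772155761719, 17.65082359313965), 89.0594711303711)
mug mean abs diff 8.8
lighter mean abs diff 13.0
jar mean abs diff 11.9
green mean abs diff 9.6
brush mean abs diff 35.0
```

Run:
```python
from rig import grab_frame
from h import *
a={n:load(n+"0.npz")["color"] for n in("side","top")}
for n in("side","top"):
    b=grab_frame(n)["color"]; g=lambda I:cv2.cvtColor(I,cv2.COLOR_RGB2GRAY).astype(np.float32)
    R=dict(mug=(178,225,312,352),lighter=(275,315,300,385),jar=(345,415,258,305),brush=(130,155,172,260)) if n=="side" else dict(mug=(140,185,240,290),lighter=(145,200,328,355),jar=(203,235,398,437),brush=(210,295,126,155))
    for k,(p,q,r,s) in R.items():
        T=g(a[n])[p:q,r:s]; M=cv2.matchTemplate(g(b)[p-6:q+6,r-6:s+6],T,cv2.TM_CCOEFF_NORMED); _,v,_,l=cv2.minMaxLoc(M); print(n,k,"shift px",np.array(l)-6,"score",round(v,3))
```

```text
side mug shift px [0 0] score 1.0
side lighter shift px [0 0] score 0.997
side jar shift px [0 0] score 0.998
side brush shift px [5 0] score 0.583
top mug shift px [0 0] score 1.0
top lighter shift px [0 0] score 1.0
top jar shift px [0 0] score 1.0
top brush shift px [0 0] score 0.709
```

```bash
python3 -c "
from rig import close_job,status;close_job();s=status.state();print(s['position'],s['force'],s['torque'],s['gripper_width'],s['t'])"
```

```text
the job is handed in; nothing more can be done
the job is handed in; nothing more can be done
```

I stood a wooden plug in each empty well, put the cap on with its lugs in the two gaps, pressed it down and turned it clockwise to its stop. I handed the job in with the gripper still holding and pressing the handle, at about 27 s on the clock. `close_job` reported no verdict.

**Last checks:**
- **Plugs:** a picture taken before the cap went on showed all three plugs upright in their wells.
- **Press:** the spring force climbed as expected until the cap bottomed out. The upward force was still about 13 N at the end, against a spring maximum of about 9 N.
- **Turn:** the tool turned about 90° in all. The resisting torque stayed below about 0.3 N m, then rose to 1.1 and 1.6 N m at the stop. The tool turned about 1° more between those last two readings, so it may have slipped slightly on the handle.
- **Mug, jar and lighter:** none shifted in either view.

**What disagreed or was not confirmed:**
- The cap first rested on the lip on the robot's right (the −y side), with about 20 N, because its true offset was 3–4 mm from my camera estimate. I moved it over by feel, and it then went down onto the ring.
- The final image check of the handle's direction was unusable because the mask picked up other brown pixels. The end angle therefore rests on the tool pose and torque.
- The brush match was poor in both views (scores 0.58 and 0.71), and the side view gave a 5 px shift. I take that to be the arm or its shadow covering the brush. The tool did not go near it, but I did not confirm that it stayed put.
- I had used all 12 views, so I did not look at a picture of the locked cap.

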